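# Load the capacitor crate and set its earth terminal

## Robot

A 6-joint arm with a two-finger parallel gripper is mounted at the origin on the work surface. World frame = base frame: x ahead of the robot, y to its left, z up, the work surface at z = 0. Lengths are in mm, angles in degrees, forces in N, time in s.
With the tool pointing down it reaches from about 325 to 925 mm from the base axis. Payload 3.1 kg.
Tool frame: the origin (TCP) lies at the very end of the fingers, on their centre line; the grasp point (between the pads) lies grasp_offset behind it (grasp_offset is the distance from the TCP to the grasp point, in mm); z points along the fingers, x is the direction in which the jaws open and shut, and the axes are right-handed (so a half turn about z gives the same grasp; the last joint's range is limited). The gripper opens to 85 mm and grips with 20 to 120 N. Pads are 22 mm wide; open, the fingers measure 114 mm over their backs; the gripper's body (76 mm by 85 mm) begins 54 mm behind the grasp point. The pads swing forward as they close: fully open they stand 13 mm farther back than shut.
Start: joints at [-76.387, 12.427, 92.441, -0, 75.132, -6.429], TCP at [214.215, -587.155, 231.3] pointing down, gripper open.
Joint ranges: [-157.48, 157.48], [-44.54, 120.13], [17.64, 146.25], [-64.5, 244.5], [7.68, 150.69], [-147.95, 147.95]. Speed limits (degrees/s): [159.86, 159.86, 180, 180, 180, 180].

## Interface

Orientations are given as [roll, pitch, yaw] about the fixed x, y, z axes, in that order (R = Rz(yaw) Ry(pitch) Rx(roll)).
In Python, from station import * gives the robot as it stands. Calls block until the motion is done:
- goto(position, orientation): joint-space move of the TCP to a pose.
- move_l(position, attitude=None, speed=150): straight line of the TCP; attitude=None keeps the orientation; speed is the mean speed in mm/s.
- move_j(angles): joint-space move.
- grip(opening, squeeze=None): finger opening in mm; squeeze is the grip in N (None keeps the last); returns when the fingers have stopped.
- wait(seconds).
- solve_ik(position, orientation): joint angles nearest the present ones, or None.
- get_obs(): the state.
- get_image(name): name is "scene" or "top" or "wrist"; returns the picture (480x640x3 uint8, red, green, blue); there is no depth.
- get_calibration(name): a dict with "fx", "fy", "cx", "cy" (pixels), "R" (3x3) and "t" (3): a world point X has camera coordinates R X + t; the wrist camera has in their place "mount" (4x4, takes a point from camera to tool coordinates, whose origin is the TCP and whose axes are the tool frame's). Camera axes: x right, y down, z forward; pixel columns grow to the right and rows downward; lengths in mm; the calibration is good to about 2 mm. A picture is of the moment at which its call begins: read the wrist's pose just before it. get_calibration takes no time and is no camera call.
A pose or a line that the arm cannot do raises Unreachable and nothing moves.
- sign_off(): hands the job in, once; it reports no verdict.
Trained networks look in the newest picture that a camera, given by its name, has taken for a name from the list of things; names that differ only in an ending like _2 or _b are one class to them, and where a whole thing is asked for, a point or a joint stands for the part that bears it (a point fixed in the world has none). Each returns a list of dicts, best first, with "score" (0 to 1); they miss things now and then, are a little off and sometimes report something else, mostly with a low value. They report only what shows in the picture. A call takes as long as a camera call. They do not tell look-alikes from the thing itself.
- spot_in(name, camera): "extent" ([centre column, centre row, width, height] in pixels, round what is visible of it).
- regions_of(name, camera): "region" (480x640 bool, what is visible of it) and "extent" ([centre column, centre row, width, height] in pixels, round what is visible of it).
The state is a dict: "t": time; "joint_pos": joint angles; "qvel": joint speeds; "effort": joint torques, N m; "tcp_pos": TCP position; "ee_rot": TCP orientation; "wrist_force": force on the tool from outside, world axes, zero at the start; "moment": the same for the moment, N m; "grip_width": finger opening in mm.
Only numpy, scipy, OpenCV 4.12 (cv2) and the standard library are available. Lean on these libraries where they do the work, as an engineer would, in place of code of your own. Each camera call takes 0.05 s, during which the arm holds its last target.

## Task

First stand the two tall can capacitors that are loose on the bench upright in the two empty cells of the aluminium test crate, one per cell, lowering them in rather than dropping them. Then screw the brass knurled nut of the crate's earth terminal down (clockwise from above) until it bottoms out, back it off a quarter turn to leave the gap for an earth lug, and finish there still gripping the nut so that it cannot creep. Leave the capacitor already in the crate and everything else on the bench where they are.

Things in the scene. Friction and masses are not known exactly. Their poses are not given: they have to be found in the camera images.
- can_a_mid (a point): loose aluminium can capacitor standing upright on the bench, black top with two short screw terminals (9 mm diameter, 5 mm tall, 18 mm apart); 45 mm diameter, 85 mm tall over the terminals (can itself 80); 0.13 to 0.21 kg. Point on its axis 42.5 mm above its underside, z up. Either can may go in either empty cell
- can_b_mid (a point): second loose can capacitor, identical to can_a; same point
- can_c_mid (a point): third, identical can capacitor, already standing in cell3 of the crate; leave it. Same point
- cell1 (a point): empty cell next to the earth terminal: point at the centre of its floor. The crate is a fixed aluminium tray, 70 x 202 mm, 40 mm tall, with three 62 x 62 mm cells in a row; floor 5 mm above the bench, walls 4 mm thick and 35 mm above the floor. x and y lie along the cell's sides, +y along the row towards the terminal; the cells are 66 mm apart
- cell2 (a point): empty middle cell: centre of its floor, axes as cell1
- cell3 (a point): cell at the far end from the terminal, already filled with can_c: centre of its floor, axes as cell1
- nut_mid (a point): brass knurled round nut, already started on the upright threaded stud of the crate's earth terminal, 94 mm from cell1's centre along the row. Point: the nut's centre, half-way up; x along the dark radial mark on its top, z up. 43 mm diameter over the knurl, 24 mm tall; the 12 mm stud sticks out 13 to 16 mm above it. Can be gripped from above at any yaw
- nut (a joint): turn of the nut in rad: 0 is bottomed on its seat (a hard stop), growing as it is unscrewed (anticlockwise from above); pitch 6 mm per turn. Starts 1.95 to 2.8 rad from the bottom; a quarter turn is 1.57. It stays where it is left (friction about 0.06 N m)
- heatsink: small finned aluminium heat sink, 42 x 42 mm, 26 tall; bystander, origin at the centre of its underside
- spool: grey spool, 56 mm diameter, 40 tall; bystander, origin at the centre of its underside
- screw_jar: small clear jar, 54 mm diameter, 60 tall; bystander, origin at the centre of its underside
- screwdriver: screwdriver with a black handle lying on the table; bystander, origin at bench level under its long axis
- transformer: small open-frame transformer, about 70 x 80 mm, 46 tall; bystander, origin at the centre of its underside
- short_can: short can capacitor, 32 mm diameter, 37 tall: not one of those to load; bystander, origin at the centre of its underside
- parts_tray: grey divided parts tray, 90 x 130 mm, 30 tall; bystander, origin at the centre of its underside
- can_a: can_a's body, origin at the centre of its underside
- can_b: can_b's body, origin at the centre of its underside
- can_c: can_c's body, origin at the centre of its underside
- nut_lift: the nut's hub, rising with it; origin on the stud's axis at the nut's underside. Below it: a fixed steel seat, 38 mm wide, top 50 mm above the bench, on a white insulator 36 mm wide and a flat black foot 12 mm tall
Things that resemble listed ones, but are neither listed nor needed, are in the scene too. What is shaped like the can_a but blue is not meant. What is shaped like the can_b but purple is not meant.

How it is judged:
By the outcome, as a careful person would: the job done as asked, in the order asked, and still so for the second after the job is handed in, while the arm keeps its last pose, push and grip.
It also fails if it takes over 72 s, if anything falls off the work surface, if the arm or the gripper's body presses on something with over 40 N, if the wrist force passes 120 N, or if a joint passes its speed limit or range.

## Working session

There is one attempt and no reset: what is moved stays moved. The work goes in short steps, each a Python script; the robot and the scene stay as the last script left them, time stands still between calls to the robot, and variables do not carry over. Pictures are saved under pics/ and viewed, and the job is handed in when it is done.

```bash
ls; mkdir -p pics; python3 - <<'E'
from station import *
import cv2
o=get_obs(); print(o)
for n in ["scene","top","wrist"]:
    im=get_image(n); cv2.imwrite(f"pics/{n}0.png",im[:,:,::-1]); c=get_calibration(n); print(n,{k:(v if not hasattr(v,'tolist') else v.tolist()) for k,v in c.items()})
try: print(grasp_offset)
except Exception as e: print(e)
E
```

```text
pics
{'t': 0.0, 'joint_pos': array([-7.63867230e+01,  1.24782169e+01,  9.25304613e+01,  1.16359038e-04,
        7.51294336e+01, -6.42823660e+00]), 'qvel': array([-0.01256521, -0.03910428,  0.02760384,  0.0187247 ,  0.06566018,
        0.01270935]), 'effort': array([ 3.60301210e-04, -3.96847558e+01, -3.03851831e+01, -1.25025949e-04,
        9.65579355e-03, -1.81210758e-06]), 'tcp_pos': array([ 214.01911696, -586.34291602,  229.93437702]), 'ee_rot': array([-1.79984425e+02,  1.37230855e-01, -6.99584978e+01]), 'wrist_force': array([ 0.2926612 , -0.63628586, -0.52270244]), 'moment': array([0.02810804, 0.03132387, 0.03116578]), 'grip_width': 85.41903133014303}
scene {'fx': 438.68784337417895, 'fy': 438.68784337417895, 'cx': 320.97335202364354, 'cy': 237.9276188764543, 'R': [[0.883686960942678, 0.46807230793102883, 0.002381093869247519], [0.24089440792991496, -0.45041803216225357, -0.8597054614989826], [-0.401331831889759, 0.760284098775716, -0.5107845434826772]], 't': [-529.1074177560215, -72.30276466716022, 1194.8892512423724]}
top {'fx': 610.442491515567, 'fy': 610.442491515567, 'cx': 317.4274422582852, 'cy': 228.87892877487707, 'R': [[0.00046983856433734284, -0.9999657068443595, -0.008268275937801849], [-0.9975559074963378, 0.00010904058304526673, -0.06987273809798313], [0.06987124351892951, 0.008280896413518323, -0.9975216469248708]], 't': [-3.995283080501353, 597.2102044834764, 1378.8886374745528]}
wrist {'fx': 387.59207412078734, 'fy': 387.59207412078734, 'cx': 314.5917036701773, 'cy': 240.7553072782733, 'mount': [[0.9999998011366673, 0.0006138568991593197, -0.00014459021966346482, 0.14532435688585643], [-0.0005419161885792384, 0.9536697609715512, 0.3008549373623566, -76.11442259091353], [0.00032257319917131127, -0.3008547991775605, 0.9536699039805961, -141.93035375565952], [0.0, 0.0, 0.0, 1.0]]}
18.700000000000003
```

View pics/top0.png

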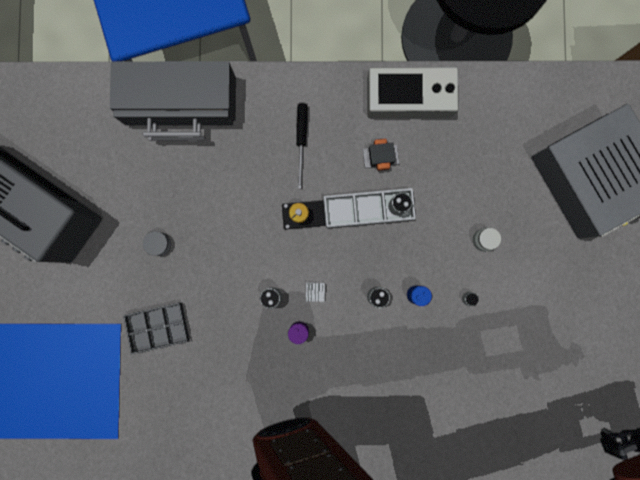

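View pics/scene0.png

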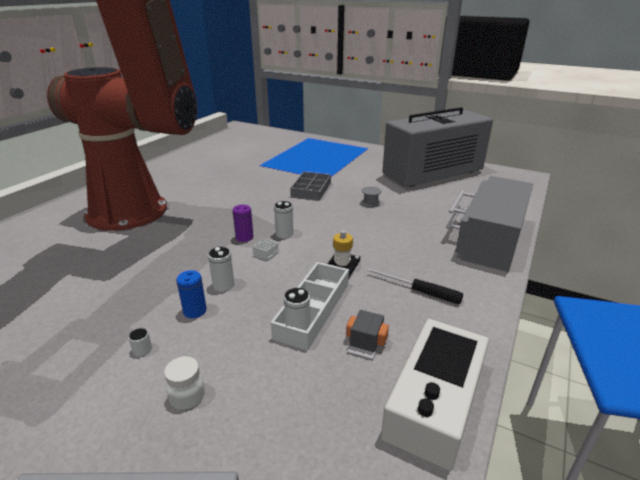

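```bash
python3 - <<'E'
from station import *
for cam in ["top","scene"]:
  for n in ["can_a","nut","screw_jar","short_can","transformer"]:
    try: print(cam,n,[(round(d['score'],2),[round(float(x),1) for x in d['extent']]) for d in spot_in(n,cam)])
    except Exception as e: print(n,e)
E
```

```text
top can_a [(0.9, [297.8, 334.0, 16.5, 18.4]), (0.81, [272.2, 295.1, 20.1, 18.9]), (0.8, [419.3, 297.1, 26.2, 19.4]), (0.74, [400.8, 203.1, 24.9, 23.8]), (0.58, [378.4, 298.1, 25.2, 16.6])]
top nut [(0.62, [298.1, 212.7, 20.1, 17.6])]
top screw_jar [(0.91, [485.8, 237.7, 32.3, 25.4]), (0.56, [155.9, 330.2, 71.7, 53.6])]
top short_can [(0.7, [468.8, 300.2, 15.6, 15.2]), (0.25, [349.6, 209.3, 135.6, 40.6])]
top transformer [(0.95, [382.4, 153.6, 37.8, 29.1])]
scene can_a [(0.88, [190.8, 293.9, 32.4, 48.9]), (0.84, [245.1, 224.8, 16.5, 41.1]), (0.78, [296.9, 307.0, 27.8, 46.8]), (0.68, [285.0, 220.2, 16.4, 33.7]), (0.61, [367.1, 333.6, 42.9, 48.6]), (0.59, [223.2, 269.4, 28.1, 43.3]), (0.32, [141.0, 343.3, 24.0, 28.0])]
scene nut [(0.63, [187.4, 382.8, 37.1, 52.9]), (0.48, [285.9, 221.1, 20.2, 35.0]), (0.2, [344.1, 242.3, 19.8, 22.7])]
scene screw_jar [(0.77, [185.9, 382.8, 38.7, 51.6])]
scene short_can [(0.85, [141.4, 343.9, 24.1, 29.1]), (0.37, [365.1, 333.4, 39.9, 51.9])]
scene transformer [(0.66, [366.5, 334.5, 46.2, 51.8]), (0.3, [185.3, 383.8, 41.2, 51.4])]
```

The top view shows two aluminium cans with black tops at (270,298) and (379,298). The look-alikes are blue at (420,296), purple at (298,333), the short can at (471,299), and can_c in the crate at (402,203). I choose (270,298) and (379,298), and the next step is a close crop to check that.

```bash
cat > h.py <<'E'
from station import *
import numpy as np, cv2
from scipy.spatial.transform import Rotation as Ro
def ray(name,u,v,pose=None):
    c=get_calibration(name)
    d=np.array([(u-c['cx'])/c['fx'],(v-c['cy'])/c['fy'],1.])
    if name=='wrist':
        M=np.array(c['mount']); R=Ro.from_euler('xyz',pose[1],degrees=True).as_matrix()
        return R@M[:3,3]+np.array(pose[0]), R@M[:3,:3]@d
    R=np.array(c['R']); t=np.array(c['t']); return -R.T@t, R.T@d
def atz(name,u,v,z,pose=None):
    o,d=ray(name,u,v,pose); return o+d*(z-o[2])/d[2]
def proj(name,X,pose=None):
    c=get_calibration(name)
    if name=='wrist':
        M=np.array(c['mount']); R=Ro.from_euler('xyz',pose[1],degrees=True).as_matrix()
        p=M[:3,:3].T@(R.T@(np.array(X)-pose[0])-M[:3,3])
    else: p=np.array(c['R'])@np.array(X)+np.array(c['t'])
    return np.array([c['fx']*p[0]/p[2]+c['cx'],c['fy']*p[1]/p[2]+c['cy']])
def snap(fn):
    o=get_obs(); im=get_image('wrist'); cv2.imwrite(f'pics/{fn}.png',im[:,:,::-1]); return (o['tcp_pos'],o['ee_rot']),im
E
python3 - <<'E'
from h import *
im=cv2.imread('pics/top0.png')
cv2.imwrite('pics/crop0.png',cv2.resize(im[170:350,240:440],None,fx=4,fy=3.3*4/3.3,interpolation=cv2.INTER_CUBIC)[:600])
np.set_printoptions(precision=1,suppress=True)
for n,u,v,z in [('a',270,298,80),('b',379,298,80),('c',402,203,85),('nut',298,213,80),('jar',488,239,60),('hs',316,292,26),('c1',341,210,5),('c2',370,209,5)]: print(n,atz('top',u,v,z))
for n,u,v,z in [('a',285,207,80),('b',220,255,80),('nut',343,242,75)]: print(n,atz('scene',u,v,z))
E
```

```text
a [442.   98.9  80. ]
b [ 442.2 -138.5   80. ]
c [ 649.6 -189.8   85. ]
nut [628.1  38.4  80. ]
jar [ 571.9 -383.1   60. ]
hs [453.3  -0.8  26. ]
c1 [642.3 -58.5   5. ]
c2 [ 644.6 -125.9    5. ]
a [453.   92.2  80. ]
b [ 451.5 -146.2   80. ]
nut [640.   19.8  75. ]
```

View pics/crop0.png

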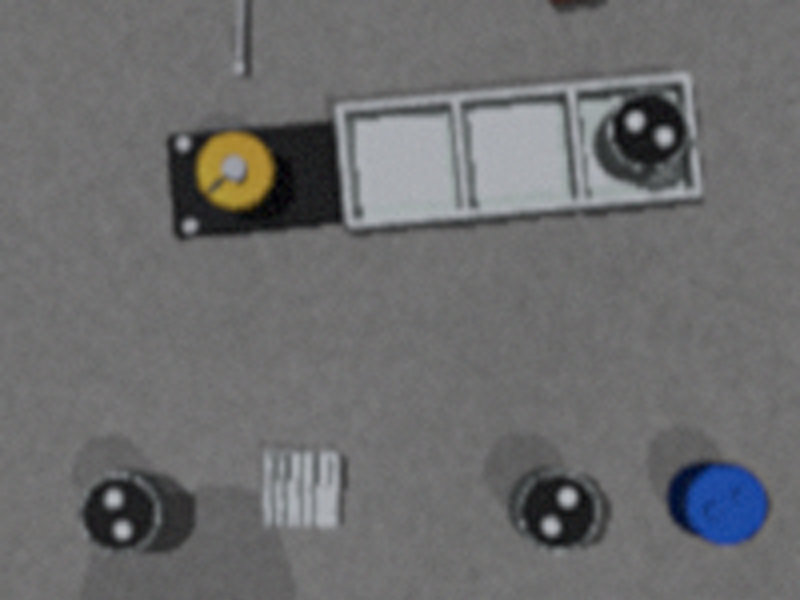

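The crop confirms it. Both chosen cans have bare aluminium sides and a black top with two terminals, the blue one is excluded, and the nut's mark points to lower-left. Next I'll look at can_b close up with the wrist camera.

```bash
python3 - <<'E'
from h import *
np.set_printoptions(precision=1,suppress=True)
goto([442,-138.5,190],[180,0,0])
p,im=snap('wb'); print(p,get_obs()['t'])
print(proj('wrist',[442,-138.5,80],p),[(d['score'],d['extent']) for d in spot_in('can_b','wrist')])
E
```

```text
(array([ 442.3, -139.4,  190.3]), array([180. ,  -0. ,  -0.1])) 2.5333
[315.1 235.2] [(0.94, [321.1, 330.4, 57.8, 93.2]), (0.68, [585.1, 288.4, 109.8, 92.3]), (0.64, [571.5, 159.7, 134.9, 319.4]), (0.57, [317.4, 227.0, 63.7, 79.2]), (0.49, [210.8, 5.2, 42.6, 10.4])]
```

View pics/wb.png

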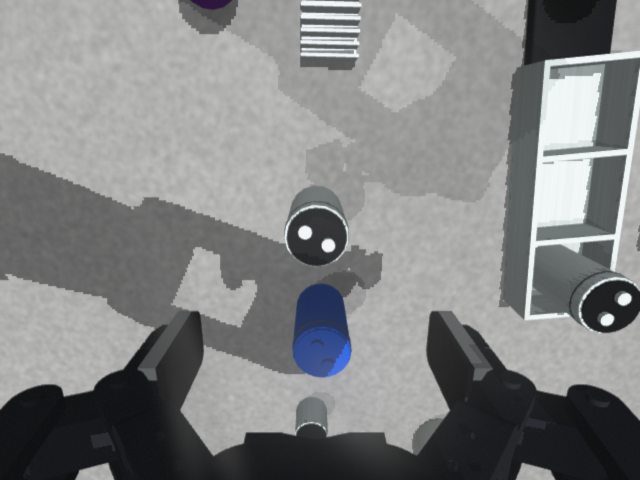

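The can_b top disc is centred at (317,235), 2 px from my prediction, and the blue can sits below it at (322,350). Now I'll grasp it.

```bash
python3 - <<'E'
from h import *
np.set_printoptions(precision=2,suppress=True)
p=get_obs(); 
X=atz('wrist',316.8,235.2,80,(p['tcp_pos'],p['ee_rot'])); print(X)
move_l([X[0],X[1],44],[180,0,0],speed=120)
o=get_obs(); print(o['t'],o['tcp_pos'],o['wrist_force'])
grip(40,30)
o=get_obs(); print(o['t'],o['tcp_pos'],o['grip_width'],o['wrist_force'],o['moment'])
move_l([X[0],X[1],130],[180,0,0],speed=120)
o=get_obs(); print(o['t'],o['tcp_pos'],o['grip_width'],o['wrist_force'])
# look at crate: over cell2
goto([625,-60,150],[180,0,4])
p,im=snap('wc'); print(p,get_obs()['t'])
im=get_image('scene'); cv2.imwrite('pics/sc1.png',im[:,:,::-1])
E
```

```text
[ 443.   -138.49   80.  ]
3.95 [ 443.76 -138.84   44.75] [ 0.03 -0.41 -0.54]
4.4083 [ 443.47 -138.7    44.57] 44.490732644489285 [-0.74  0.16  3.63] [-0.01  0.14 -0.04]
5.275 [ 442.16 -138.11  129.08] 44.46709705549632 [-0.49  0.33 -1.19]
(array([623.24, -60.15, 148.37]), array([-179.98,    0.23,    4.01])) 6.1417
```

View pics/wc.png

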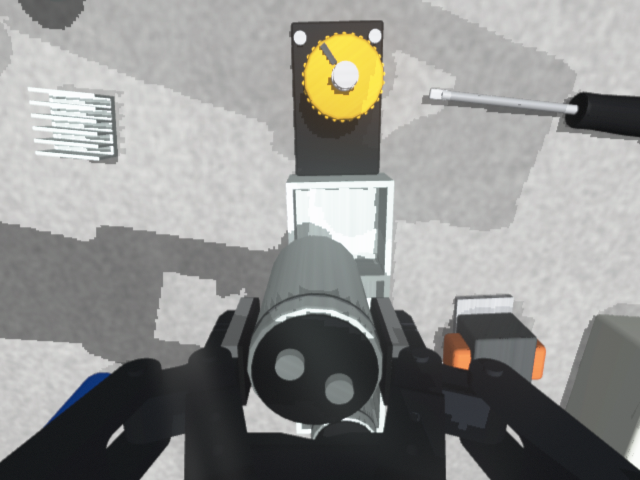

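View pics/sc1.png

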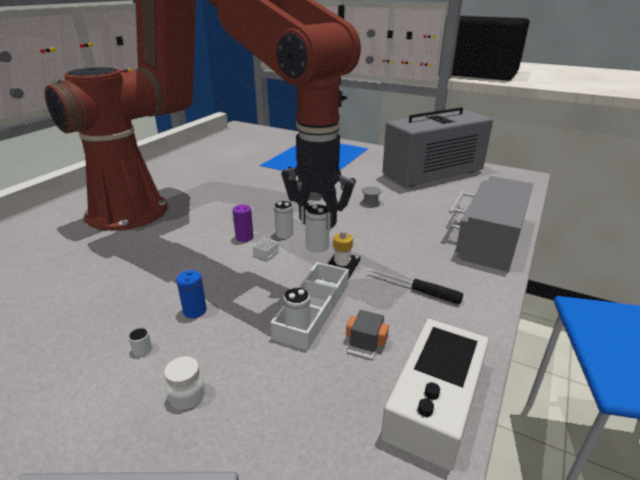

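```bash
python3 - <<'E'
from h import *
np.set_printoptions(precision=2,suppress=True)
o=get_obs(); p=(o['tcp_pos'],o['ee_rot'])
a=atz('wrist',286.5,180,40,p);b=atz('wrist',393.5,176,40,p); n=atz('wrist',344,75.5,76.3,p)
print(a,b,np.linalg.norm(a-b),np.degrees(np.arctan2(*(b-a)[[1,0]])),n)
C=[atz('top',240+u/4,170+v/4,40) for u,v in [(335,102),(690,74),(703,197),(348,230)]]
print(np.array(C)); 
m=np.mean(C,0); ax=(C[0]+C[3]-C[1]-C[2]); ax/=np.linalg.norm(ax); print(m,ax,np.degrees(np.arctan2(-ax[0],ax[1])), 'c1',m+66*ax,'nut',m+160*ax)
nt=atz('top',240+235/4,170+170/4,76.3);print('nut top',nt)
# from nut + wrist end edge
mid=(a+b)/2; e=mid-n; e[2]=0; print(e, np.degrees(np.arctan2(e[0],-e[1])), np.linalg.norm(e),'expect',94-35)
im=cv2.imread('pics/wc.png'); cv2.imwrite('pics/wc_c.png',cv2.resize(im[10:250,270:410],None,fx=2.5,fy=2.5,interpolation=cv2.INTER_CUBIC))
E
```

```text
[601.16 -23.44  40.  ] [669.83 -16.07  40.  ] 69.06962929978683 6.126899800098149 [630.32  37.64  76.3 ]
[[ 671.83  -18.36   40.  ]
 [ 687.7  -219.75   40.  ]
 [ 617.67 -226.36   40.  ]
 [ 599.    -25.7    40.  ]]
[ 644.05 -122.54   40.  ] [-0.09  1.    0.  ] 4.911295061209357 c1 [638.4  -56.78  40.  ] nut [630.35  36.87  40.  ]
nut top [629.57  36.89  76.3 ]
[  5.17 -57.39   0.  ] 5.151631775636545 57.62106990265388 expect 59
```

View pics/wc_c.png

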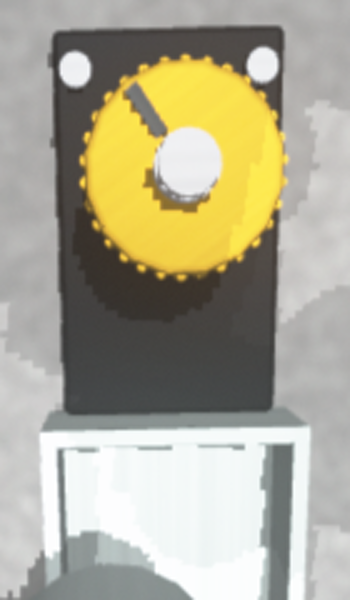

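```bash
cat >> h.py <<'E'
def place(x,y,yaw,zg,backoff=60):
    """lower until contact; zg= tcp z when the can stood on bench at grasp"""
    move_l([x,y,150],[180,0,yaw],speed=120)
    move_l([x,y,zg+5+8],None,speed=90); wait(0.15)
    o=get_obs(); f0=o['wrist_force'][2]; print('above',o['t'],o['tcp_pos'],o['wrist_force'])
    z=zg+5+8
    while z>zg+5-4:
        z-=1; move_l([x,y,z],None,speed=25); o=get_obs(); f=o['wrist_force'][2]-f0
        if f>3.0: break
    wait(0.1); o=get_obs(); print('contact?',z,f,o['t'],o['tcp_pos'],o['wrist_force'])
    grip(backoff); o=get_obs(); print('open',o['grip_width'],o['t'])
    move_l([x,y,150],None,speed=150)
E
python3 - <<'E'
from h import *
np.set_printoptions(precision=2,suppress=True)
place(644.2,-122.1,5,44.57)
goto([442,97,190],[180,0,0])
grip(85)
p,im=snap('wa'); print(p,get_obs()['t'],proj('wrist',[442,98.9,80],p))
t=get_image('scene'); cv2.imwrite('pics/sc2.png',t[:,:,::-1])
t=get_image('top'); cv2.imwrite('pics/top2.png',cv2.resize(t[170:350,240:440],None,fx=3,fy=3,interpolation=cv2.INTER_CUBIC)[:,:,::-1])
E
```

```text
above 8.2083 [ 644.97 -122.32   58.67] [ 0.31 -0.96 -1.73]
contact? 48.57 6.021141307655043 10.5583 [ 644.45 -122.16   49.6 ] [-2.75 -0.47  5.96]
open 59.75146893015741 10.8583
(array([442.33,  96.64, 189.88]), array([180.  ,   0.02,  -0.04])) 13.2583 [315.22 233.59]
```

View pics/wa.png

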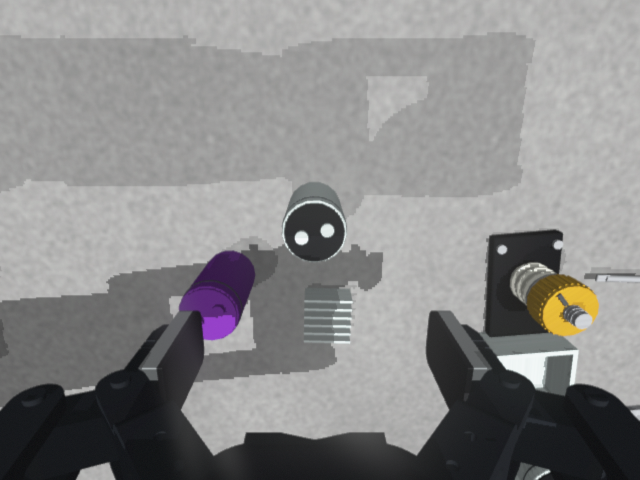

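View pics/top2.png

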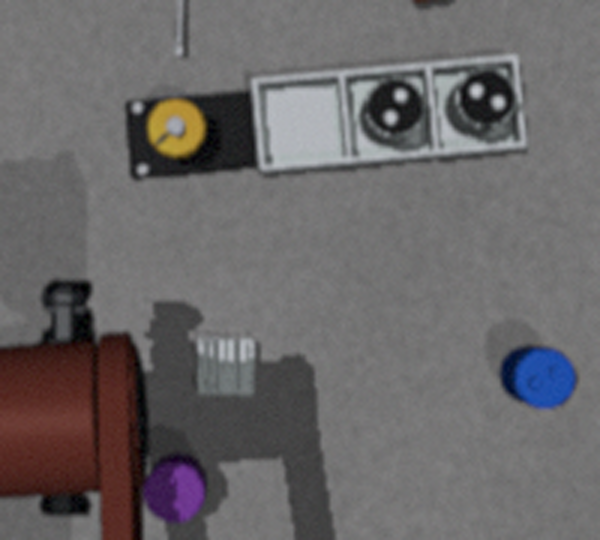

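can_b stands in cell2 (top view (392,105), centred between the walls). can_a's top disc is at (314.5,231), clear of the purple can at (220,300).

```bash
python3 - <<'E'
from h import *
np.set_printoptions(precision=2,suppress=True)
p=get_obs(); X=atz('wrist',314.5,230.7,80,(p['tcp_pos'],p['ee_rot'])); print(X)
move_l([X[0],X[1],44],[180,0,0],speed=120)
grip(40,30)
o=get_obs(); zg=o['tcp_pos'][2]; print(o['t'],o['tcp_pos'],o['grip_width'],o['wrist_force'],o['moment'])
move_l([X[0],X[1],150],None,speed=130)
o=get_obs(); print(o['t'],o['grip_width'],o['wrist_force'])
if o['grip_width']>43:
    goto([560,-56.3,150],[180,0,5])
    place(638.4,-56.3,5,zg)
    t=get_image('top'); cv2.imwrite('pics/top3.png',cv2.resize(t[170:350,240:440],None,fx=3,fy=3,interpolation=cv2.INTER_CUBIC)[:,:,::-1])
    t=get_image('scene'); cv2.imwrite('pics/sc3.png',t[:,:,::-1])
    p,im=snap('wd'); print(p,get_obs()['t'])
E
```

```text
[441.3  101.13  80.  ]
15.175 [441.86 101.16  44.58] 44.01506865377517 [-0.72 -0.38  3.44] [-0.04  0.13  0.02]
16.1417 44.37271879766637 [ 0.77  0.1  -1.21]
above 19.075 [639.16 -56.43  58.6 ] [-0.45  0.14 -1.47]
contact? 48.57557354192224 4.774794895094452 21.425 [638.66 -56.33  49.58] [-2.57 -0.07  5.64]
open 60.08220169594245 21.725
(array([637.05, -56.04, 147.97]), array([-179.94,    0.19,    5.  ])) 22.7
```

View pics/sc3.png

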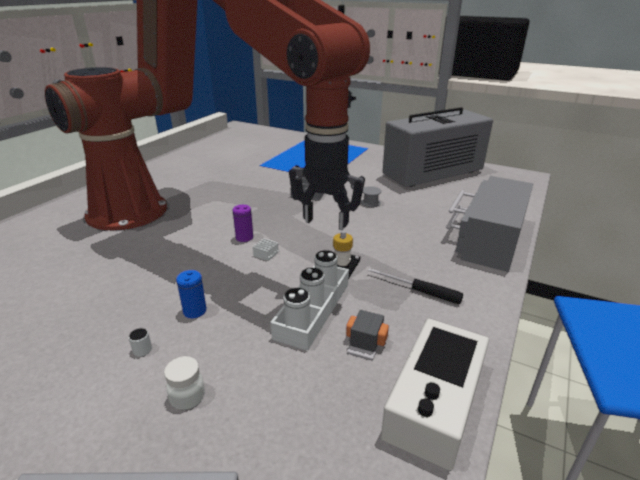

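View pics/wd.png

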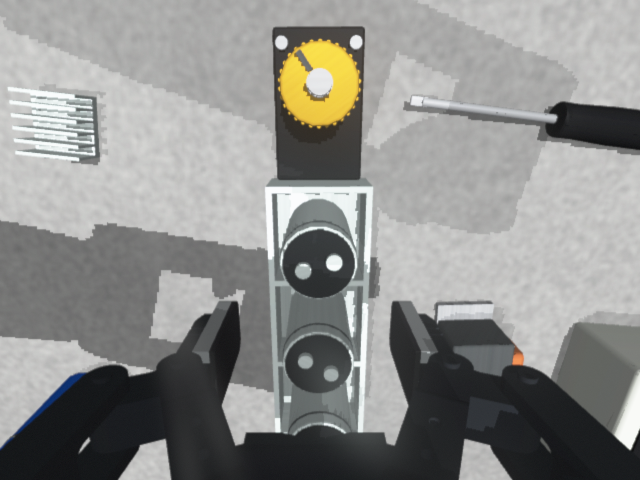

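Both cans stand upright in cells 1 and 2, with tops at (318,262) and (318,361) in the wrist view. Now the nut, which is at (319,83).

```bash
python3 - <<'E'
from h import *
np.set_printoptions(precision=2,suppress=True)
o=get_obs();p=(o['tcp_pos'],o['ee_rot']); print(atz('wrist',319.5,83,76.3,p))
goto([630.2,37.3,165],[180,0,118]); wait(0.2)
p,im=snap('wn'); print(p,get_obs()['t'],get_obs()['joint_pos'],proj('wrist',[630.2,37.3,76.3],p))
cv2.imwrite('pics/wn_c.png',cv2.resize(im[120:360,200:440],None,fx=2.4,fy=2.4,interpolation=cv2.INTER_CUBIC)[:,:,::-1])
E
```

```text
[630.4   37.78  76.3 ]
(array([630.21,  37.07, 164.92]), array([-180.  ,   -0.  ,  117.97])) 24.55 [  -3.     16.67   94.69   -0.     68.64 -120.97] [314.78 248.58]
```

View pics/wn_c.png

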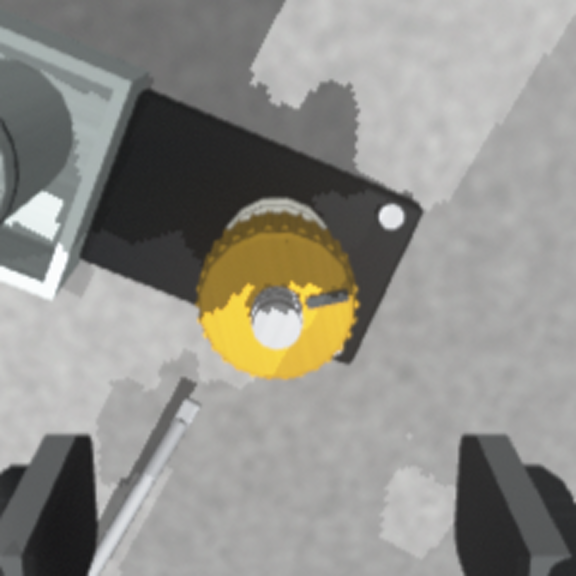

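```bash
python3 - <<'E'
from h import *
np.set_printoptions(precision=2,suppress=True)
o=get_obs();p=(o['tcp_pos'],o['ee_rot']); X=atz('wrist',315.8,246.9,76.3,p); print(X)
x,y=X[0],X[1]
move_l([x,y,45],None,speed=120); o=get_obs(); print(o['t'],o['tcp_pos'],o['wrist_force'])
grip(38,45); wait(0.1)
o=get_obs(); print(o['t'],o['tcp_pos'],o['grip_width'],o['wrist_force'],o['moment'])
z=45;yaw=118
for i in range(3):
    yaw-=6; z-=0.1; move_l([x,y,z],[180,0,yaw]); o=get_obs(); print(yaw,o['t'],o['tcp_pos'],o['ee_rot'][2],o['moment'],o['wrist_force'],o['joint_pos'][5])
E
```

```text
[628.92  37.39  76.3 ]
25.7 [629.96  37.37  46.11] [-0.03 -0.42  1.01]
26.1 [630.08  37.23  46.52] 40.93249952831134 [-0.54 -0.16  5.34] [-0.05  0.07  0.05]
112 26.3583 [630.01  37.31  46.35] 111.96965902907633 [-0.12  0.13 -0.05] [-0.3  -0.74  4.96] -114.95053903882011
106 26.6167 [629.96  37.44  46.27] 105.97272985585892 [-0.08  0.09 -0.06] [-0.39  0.07  6.26] -108.95257074082792
100 26.875 [629.92  37.52  46.16] 99.96756638708958 [ 0.01  0.17 -0.04] [-1.01  1.24  6.33] -102.9508192439454
```

```bash
python3 - <<'E'
from h import *
np.set_printoptions(precision=2,suppress=True)
x,y=629.5,37.4; z=44.7; yaw=100.
while yaw>-50:
    st=8 if yaw>18 else 3
    yaw-=st; z-=st/60; move_l([x,y,z],[180,0,yaw]); o=get_obs()
    if yaw<12: print(yaw,round(o['t'],2),round(o['ee_rot'][2],2),o['moment'],o['wrist_force'],round(o['tcp_pos'][2],2))
    if abs(o['moment'][2])>0.25: break
p,im=snap('wn2'); print(yaw,p,get_obs()['t'])
E
```

```text
9.0 30.33 8.96 [ 0.41  0.04 -0.11] [0.3  3.9  5.35] 44.67
6.0 30.58 5.96 [ 0.49  0.13 -0.06] [0.66 3.73 5.41] 44.64
3.0 30.83 2.96 [ 0.41  0.03 -0.1 ] [-0.38  3.    5.11] 44.58
0.0 31.08 -0.04 [ 0.5   0.06 -0.11] [1.03 4.19 6.15] 44.51
-3.0 31.33 -3.04 [ 0.5  -0.02 -0.07] [0.87 3.67 4.73] 44.49
-6.0 31.58 -6.01 [ 0.51 -0.06 -0.05] [-0.12  3.72  5.16] 44.42
-9.0 31.83 -8.83 [ 0.58 -0.05  0.6 ] [1.21 3.27 5.51] 44.41
-9.0 (array([631.09,  38.7 ,  44.41]), array([-179.89,   -0.19,   -8.83])) 31.8833
```

View pics/wn2.png

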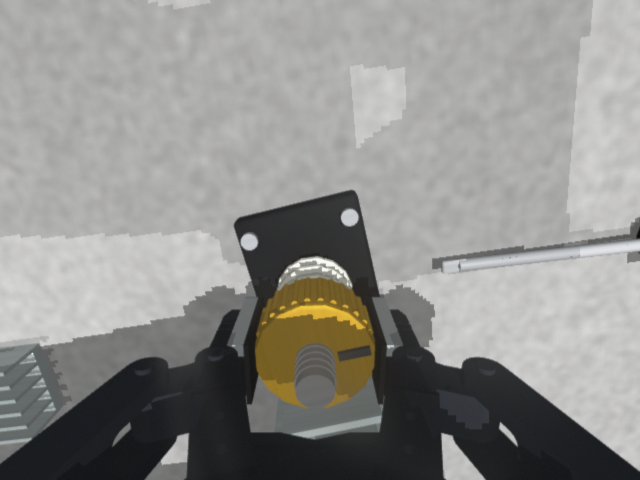

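The nut bottomed out: the moment jumped to +0.6 N m at yaw -9°, after about 126° of turn, which is within the given range. The mark still sits at +8° in the jaws at (355,353), so the grip did not slip. I'll unwind in small steps to find the contact angle, then back off a quarter turn.

```bash
python3 - <<'E'
from h import *
np.set_printoptions(precision=2,suppress=True)
x,y=629.5,37.4; z=44.7-109/60
def mz(n=4):
    r=[]
    for _ in range(n): wait(0.03); r.append(get_obs()['moment'][2])
    return np.mean(r)
yaw=-9.; print(yaw,mz(),get_obs()['ee_rot'][2])
for s in range(8):
    yaw+=0.5; move_l([x,y,z],[180,0,yaw]); m=mz(); print(yaw,round(m,3),round(get_obs()['ee_rot'][2],2),get_obs()['t'])
    if m<-0.1: break
E
```

```text
-9.0 0.6032371390115481 -8.82676160423528
-8.5 0.503 -8.36 32.4
-8.0 0.318 -7.9 32.7833
-7.5 0.177 -7.44 33.1667
-7.0 0.02 -6.99 33.55
-6.5 -0.024 -6.5 33.9333
-6.0 -0.046 -6.0 34.3167
-5.5 -0.029 -5.49 34.7
-5.0 -0.029 -5.0 35.0833
```

Contact is at yaw -7.0°, so the quarter turn ends at +83°.

```bash
python3 - <<'E'
from h import *
np.set_printoptions(precision=2,suppress=True)
x,y=629.5,37.4
yaw=-5.; 
while yaw<83:
    yaw=min(yaw+8,83); z=44.7-109/60+(yaw+7)/60; move_l([x,y,z],[180,0,yaw])
wait(0.3)
o=get_obs(); print(o['t'],o['tcp_pos'],o['ee_rot'],o['moment'],o['wrist_force'],o['grip_width'],o['joint_pos'])
p,im=snap('wn3')
t=get_image('top'); cv2.imwrite('pics/top4.png',cv2.resize(t[140:340,230:490],None,fx=3,fy=3,interpolation=cv2.INTER_CUBIC)[:,:,::-1])
t=get_image('scene'); cv2.imwrite('pics/sc4.png',t[:,:,::-1])
E
```

```text
38.5917 [629.96  37.82  45.87] [179.96  -0.03  83.05] [0.17 0.28 0.11] [-1.97  1.26  7.17] 40.95087547250987 [ -2.95  25.12  97.92   0.04  56.92 -86.02]
```

View pics/wn3.png

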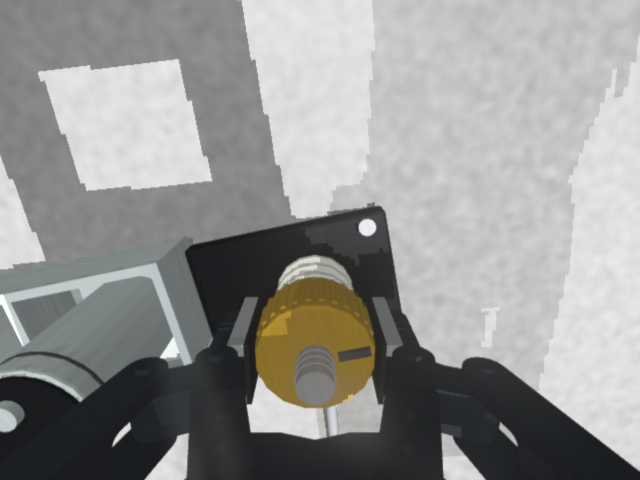

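View pics/sc4.png

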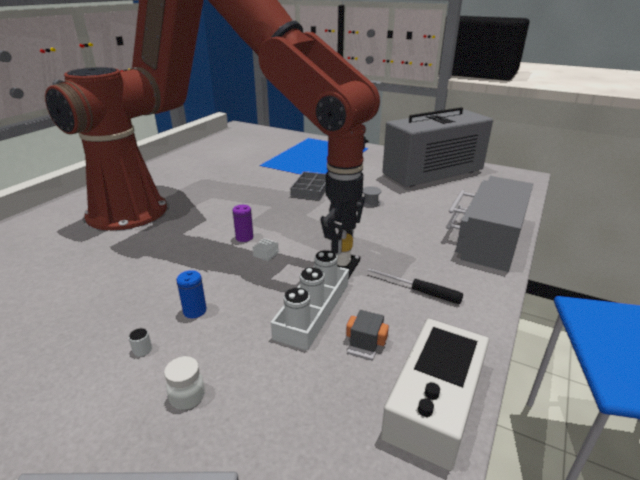

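View pics/top4.png

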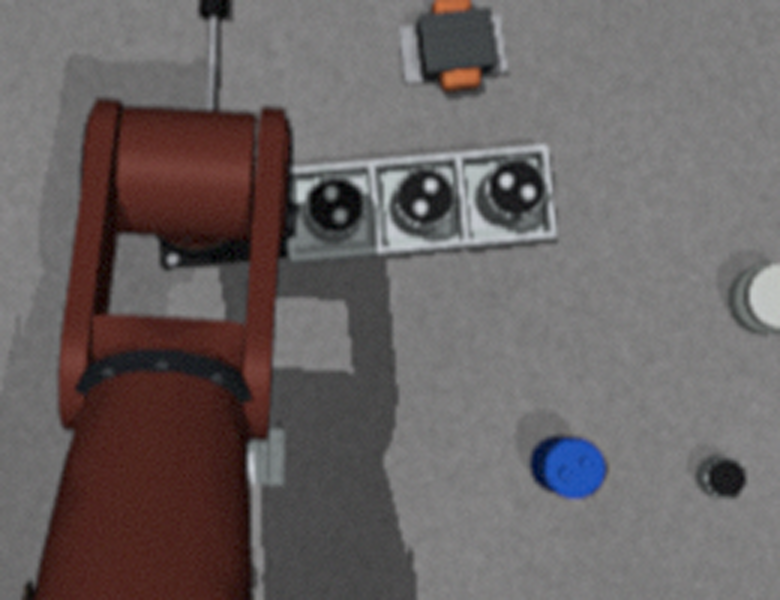

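The mark sits at the same place in the jaws as it did at the bottom, (355,353), so the nut turned 90° with the gripper. All three cans stand in their cells and the bystanders haven't moved. Handing in while still gripping the nut.

```bash
python3 -c "
from station import *
sign_off()"
```

```text
the job is handed in; nothing more can be done
```

I finished the job and handed it in at about 38.7 s of the 72 s limit, with the gripper still holding the nut.

- **Capacitors:** The two loose aluminium cans now stand upright in cell2 and cell1. I lowered each one until I felt light floor contact (about 5 to 6 N). The last top and scene pictures show all three cans upright in their cells. The bystanders I could see looked unmoved, and the spool and parts tray were only in the scene view.
- **Earth nut:** I screwed it clockwise in one grip until it hit the hard stop, where the moment jumped to +0.6 N m after about 126° of turn. Unwinding in small steps put the contact point at yaw -7.0°, and I backed it off to +83.05°, a quarter turn. The dark mark stayed in the same place in the jaws at the bottom and at the end, so I saw no slip.

No check failed. The jaw opening on the nut read about 41 mm against its stated 43 mm. I put that down to the pads sitting between the knurl ridges, but did not check it.

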